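Tap the brass bearing cup square into a turntable base

ROBOT

A 6-joint arm with a two-finger parallel gripper is mounted at the origin on the work surface. World frame = base frame: x ahead of the robot, y to its left, z up, the work surface at z = 0. Lengths are in m, angles in rad, forces in N, time in s.
With the tool pointing down it reaches from about 0.3 to 0.75 m from the base axis. Payload 8.5 kg.
Tool frame: the origin (TCP) lies midway between the tips of the shut fingers; the grasp point (between the pads) lies 19 mm behind it (ctrl.pinch_z is the distance from the TCP to the grasp point, in m); z points along the fingers, y is the line along which they close (so a half turn about z gives the same grasp; the last joint's range is limited). The gripper opens to 85 mm and grips with 20 to 120 N. Pads are 22 mm wide; open, the fingers measure 114 mm over their backs; the gripper's body (76 mm by 85 mm) begins 54 mm behind the grasp point. The pads swing forward as they close: fully open they stand 13 mm farther back than shut.
Start: joints at [-1.374, 0.381, 1.297, -0, 1.464, -0.215], TCP at [0.22, -0.504, 0.231] pointing down, gripper open.
Joint ranges: [-3.11, 3.11], [-0.89, 2.33], [0.22, 2.48], [-1.42, 4.56], [0.17, 2.85], [-2.88, 2.88]. Speed limits (rad/s): [2.39, 2.39, 3.14, 3.14, 3.14, 3.14].

INTERFACE

Orientations are given as a rotation vector (axis times angle).
In Python, from bench import ctrl, imaging, finish_job gives the robot as it stands.
- The arm moves only by the tool arm_command, never from a script. Its argument "steps" is a list that holds one entry, the list of rows, each a list of 7 numbers: the turn, a rotation vector about the tool's x, y, z in degrees, then the shift along the tool's x, y, z in m, then the opening, from 0 (shut) to 1 (fully open). In form: [[[rx, ry, rz, x, y, z, fingers], ...]]. A call has 1 to 12 rows; each row is the pose to reach, as a shift and turn from the pose commanded when the call began, along the tool's axes at that moment; what a row does not reach only later rows make up. A row lasts 1/8 s, in which the tool goes at most 62.5 mm and 10.7 degrees, less where a joint would pass 70% of its speed; a pose out of reach is approached as far as the arm can. A call with a gripper value outside its range is refused whole. The fingers move at their own pace and stop on an object; "grip_force" is the grip in N (left out, the last holds). Time passes only in rows, so rows that repeat a pose let the fingers close. It gives the time, the measured TCP pose, the force, the opening and the grip force at its end, in the units of the state.
- ctrl.get_obs(): the state, without advancing time (a new reading comes with each control period).
- imaging.capture(name): name is "side" or "top" or "wrist"; returns the picture (384x512x3 uint8, red, green, blue); there is no depth.
- imaging.calibration(name): a dict with "fovy" (degrees; the focal length in pixels is half the picture's height over the tangent of half this angle, whatever the lens; pixels are square), "cx", "cy" (the principal point, pixels), "world_from_camera" (4x4, takes a point from camera to world coordinates). Camera axes: x right, y down, z forward; pixel columns grow to the right and rows downward; lengths in m; the calibration is good to about 2 mm. A picture is of the moment at which its call begins: read the wrist's pose just before it. calibration takes no time and is no camera call; for the wrist camera it gives the pose at the moment of the call.
- finish_job(): hands the job in; it is judged then, once.
The state is a dict: "t": time; "joints": joint angles; "joint_velocities": joint speeds; "effort": joint torques, N m; "tool_pos": TCP position; "eef_rot": TCP orientation; "contact_force": force on the tool from outside, world axes, zero at the start; "torque": the same for the moment, N m; "opening": finger opening in m; "grasp_force": force on a finger pad.
Only numpy, scipy, OpenCV 4.12 (cv2) and the standard library are available. Lean on these libraries where they do the work, as an engineer would, in place of code of your own. Each camera call takes 0.05 s, during which the arm holds its last target. There are 200 camera calls.

TASK

In the framer's studio, a brass bearing cup stands proud of its bore in the dark walnut turntable base. Using the wooden drift (not the steel one, which must stay standing where it is, and not the fingers), drive the cup down until it is flush with the top of the base, working on opposite sides of its rim in turn with short strokes so that it never cocks in the bore. Then stand the wooden drift upright on the bench, clear of the base, and let go of it.

Things in the scene. Friction and masses are not known exactly. Their poses are not given: they have to be found in the camera images.
- base: Dark walnut block, 150 x 150 x 55 mm, fixed to the bench; origin at the centre of its underside, z up. Its flat top is 55 mm above the bench, with a round bore (72 mm diameter, 40 mm deep) in the middle, whose axis is the block's. The cup stops flush with this top; a drift foot overlapping the edge of the bore lands on the top when the rim under it is flush.
- cup: Brass ring, 70 mm outside, 50 mm inside, 30 mm tall, started in the bore. Origin: centre of its top rim face, z up its axis. Starts 17 to 20 mm proud, within 4 degrees of square. Tight, no springback: a push on the rim takes 4 to 6 N at 20 mm/s, more if faster; that side sinks, the far side stays, tilting about 1 degree per mm. Over 12 degrees is cocked: failed.
- wood_drift: Mid-brown wooden drift (a punch for tapping on), 100 to 150 g, standing upright on the bench: a round foot 32 mm diameter and 48 mm tall, above it a square shank 26 x 26 mm from 48 to 105 mm height, its flats facing the body's x and y. Origin at the centre of its underside, z up. Grip the shank across two flats, fingertips just above the foot.
- steel_drift: Bright steel drift of the same shape and size, 500 g, standing upright on the bench; it would bruise the brass. Origin at the centre of its underside, z up. Leave it alone.
Not all that is in view belongs to the job. Leave any green look-alike of the wood_drift alone. Several things have the shape of the base; the one meant has the colours described above.

How it is judged:
By the outcome, as a careful person would: the job done as asked, in the order asked, and still so for the second after the job is handed in, with the robot touching nothing.
It also fails if it takes over 72 s, if anything falls off the work surface, if the arm or the gripper's body presses on something with over 40 N, if the wrist force passes 120 N, or if a joint passes its speed limit or range.

## Working session

There is one attempt and no reset: what is moved stays moved. The work goes in short steps, Python scripts to look and compute and a tool call to move; the robot and the scene stay as the last step left them, time stands still between calls to the robot, and variables do not carry over. Pictures are saved under pics/ and viewed, at most 10 in all, crops included, and the job is handed in when it is done.

Besides the shell and the picture viewer there is one more tool, called after "Request:" as a command line: name --argument value ..., lists and objects as JSON in quotes. arm_command: Moves the arm, as the interface text tells. Its arguments: {"type":"object","properties":{"steps":{"type":"array"},"grip_force":{"type":"number"}},"required":["steps"]}

```bash
mkdir -p pics; ls
python3 - <<'E'
from bench import ctrl, imaging
import cv2,numpy as np
for n in ("side","top"):
    im=imaging.capture(n); c=imaging.calibration(n)
    cv2.imwrite(f"pics/{n}0.png",im[:,:,::-1]); print(n,c["fovy"],c["cx"],c["cy"],np.round(c["world_from_camera"],3).tolist())
o=ctrl.get_obs(); print({k:np.round(v,3).tolist() for k,v in o.items()}, ctrl.pinch_z)
E
```

```text
pics
side 54.541518096787655 256.32295122615767 189.36558632662462 [[-0.993, -0.06, 0.098, 0.399], [-0.112, 0.675, -0.729, 0.592], [-0.022, -0.736, -0.677, 0.561], [0.0, 0.0, 0.0, 1.0]]
top 50.74614474452309 256.027174666033 197.15174059393254 [[0.014, -0.999, 0.047, 0.43], [-1.0, -0.014, 0.013, 0.08], [-0.013, -0.047, -0.999, 0.844], [0.0, 0.0, 0.0, 1.0]]
{'t': 0.1, 'joints': [-1.374, 0.381, 1.298, -0.0, 1.464, -0.215], 'joint_velocities': [-0.001, -0.002, -0.004, -0.0, -0.0, -0.0], 'effort': [0.004, -44.922, -23.166, -0.0, 0.004, 0.0], 'tool_pos': [0.22, -0.504, 0.231], 'eef_rot': [-3.074, -0.642, 0.0], 'contact_force': [0.1, 0.084, -0.225], 'torque': [0.001, -0.035, 0.014], 'grasp_force': 0.0, 'opening': 0.085} 0.0187
```

View pics/side0.png

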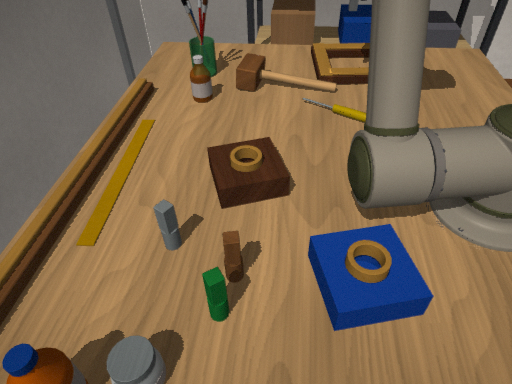

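View pics/top0.png

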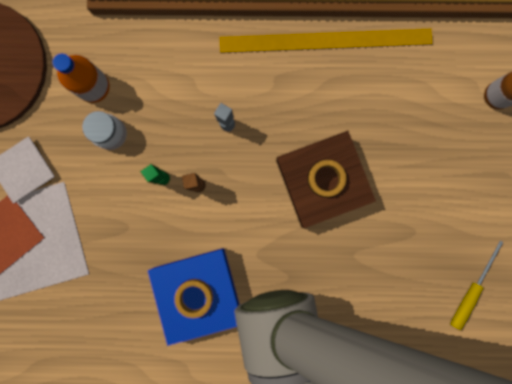

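Side view: walnut base with cup at (247,170), blue look-alike base at (367,272), wooden drift at (233,256), green look-alike at (216,295) and steel drift at (168,225). In the top view they are walnut (327,178), blue (193,297), wood (193,182), green (155,174) and steel (225,117). The walnut base and the mid-brown drift fit the description by colour, and I'll confirm them in an enlarged crop.

```bash
cat > h.py <<'E'
import numpy as np, cv2
from bench import ctrl, imaging
def K(c): return 192/np.tan(np.radians(c["fovy"]/2))
def rays(c,uv):
    uv=np.atleast_2d(uv).astype(float); f=K(c); T=np.array(c["world_from_camera"])
    d=np.c_[(uv[:,0]-c["cx"])/f,(uv[:,1]-c["cy"])/f,np.ones(len(uv))]@T[:3,:3].T
    return T[:3,3],d
def onz(c,uv,z):
    o,d=rays(c,uv); return o+d*((z-o[2])/d[:,2])[:,None]
def proj(c,P):
    T=np.array(c["world_from_camera"]); q=(np.atleast_2d(P)-T[:3,3])@T[:3,:3]; return q[:,:2]/q[:,2:]*K(c)+[c["cx"],c["cy"]]
def tri(c1,u1,c2,u2):
    A=[];b=[]
    for c,u in((c1,u1),(c2,u2)):
        o,d=rays(c,u); d=d[0]/np.linalg.norm(d[0]); M=np.eye(3)-np.outer(d,d); A.append(M); b.append(M@o)
    return np.linalg.solve(A[0]+A[1],b[0]+b[1])
def big(m):
    cs,_=cv2.findContours(m.astype(np.uint8),cv2.RETR_EXTERNAL,cv2.CHAIN_APPROX_NONE); return max(cs,key=cv2.contourArea)
E
python3 - <<'E'
from h import *
s=cv2.imread("pics/side0.png"); t=cv2.imread("pics/top0.png")
a=cv2.resize(t[95:245,130:390],None,fx=3,fy=3,interpolation=cv2.INTER_CUBIC)
cv2.imwrite("pics/crop_top.png",a)
th=cv2.cvtColor(t,cv2.COLOR_BGR2HSV)
for p in [(193,182),(188,180),(199,188),(300,170),(345,180),(210,185),(60,0)]: pass
for u,v in [(188,182),(192,180),(198,186),(200,180),(290,175),(350,150),(330,205),(314,178),(328,180),(225,195),(240,180),(150,172)]: print((u,v),th[v,u])
E
```

```text
(188, 182) [ 14 173 115]
(192, 180) [ 14 173 121]
(198, 186) [ 14 172  49]
(200, 180) [ 14 172  49]
(290, 175) [ 11 174  66]
(350, 150) [ 11 172  71]
(330, 205) [ 10 176  71]
(314, 178) [ 18 190 113]
(328, 180) [ 10 172  43]
(225, 195) [ 16 127  88]
(240, 180) [ 16 128 170]
(150, 172) [ 69 179 127]
```

View pics/crop_top.png

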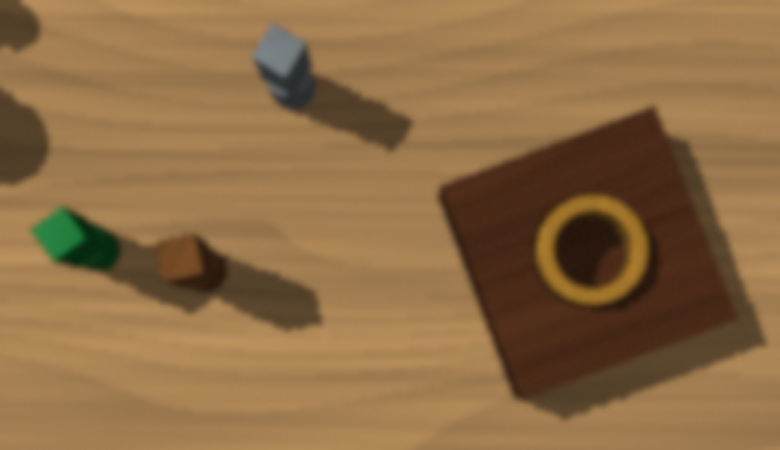

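The crop shows the brown wooden drift (top near 191,181), the green one (150,173), the steel one (223,112) and the walnut base with the brass ring (327,178). Identities are confirmed, so I'll measure.

Run:
```python
from h import *
t=cv2.imread("pics/top0.png"); s=cv2.imread("pics/side0.png")
ct=imaging.calibration("top"); cs=imaging.calibration("side")
th=cv2.cvtColor(t,cv2.COLOR_BGR2HSV).astype(int); sh=cv2.cvtColor(s,cv2.COLOR_BGR2HSV).astype(int)
def roi(m,x0,y0,x1,y1):
    r=np.zeros_like(m); r[y0:y1,x0:x1]=m[y0:y1,x0:x1]; return r
H,S,V=th[...,0],th[...,1],th[...,2]
# drift top face
m=roi((S>150)&(V>90)&(H>8)&(H<18),175,165,215,200); c=big(m)
M=cv2.moments(c); uv=[M['m10']/M['m00'],M['m01']/M['m00']]; print("drift top px",uv,cv2.contourArea(c),cv2.minAreaRect(c))
P=onz(ct,c[:,0],0.105); r=cv2.minAreaRect((P[:,:2]*1000).astype(np.float32)); print("drift top world",onz(ct,uv,.105),r)
# steel
m=roi((S<110)&(V>60)&(H>90),205,95,245,135)
c=big(m); print("steel", onz(ct,[[224,112]],.105), cv2.boundingRect(c))
g=big(roi((H>50)&(H<85)&(S>100)&(V>90),130,150,180,200)); M=cv2.moments(g); print("green",onz(ct,[[M['m10']/M['m00'],M['m01']/M['m00']]],.105))
# base
m=roi((S>155)&(V>25)&((V<105)|(H>=16)),255,110,400,245); m=cv2.morphologyEx(m.astype(np.uint8),cv2.MORPH_OPEN,np.ones((5,5)))
c=big(m); P=onz(ct,c[:,0],.055); r=cv2.minAreaRect((P[:,:2]*1000).astype(np.float32)); print("base rect",r, cv2.minAreaRect(c))
# ring
def ring(Hh,x):
    m=roi((Hh[...,0]>=16)&(Hh[...,1]>165)&(Hh[...,2]>60),*x)
    c=big(m); h=cv2.convexHull(c); e=cv2.fitEllipse(h); return e,h
et,ht=ring(th,(295,145,360,215)); es,hs=ring(sh,(220,135,275,180)); print(et,es)
p=tri(ct,et[0],cs,es[0]); print("cup centre tri",p, "onz .0735",onz(ct,et[0],.0735))
# drift in side
H,S,V=sh[...,0],sh[...,1],sh[...,2]
m=roi((S>150)&(H<17),215,225,250,290); c=big(m); print("side drift bbox",cv2.boundingRect(c))
print("proj of drift foot/top", proj(cs,np.r_[onz(ct,uv,.105)]), [sh[y,233].tolist() for y in (235,240,255,270)])
```

```text
drift top px [188.99, 180.40444444444444] 150.0 ((189.17308044433594, 180.36538696289062), (12.94366455078125, 13.924245834350586), 78.69007110595703)
drift top world [[0.49368781 0.21336283 0.105     ]] ((493.76287841796875, 213.07699584960938), (23.878541946411133, 25.540189743041992), 12.08625602722168)
steel [[0.6213634  0.15129745 0.105     ]] (216, 105, 15, 17)
green [[0.50741426 0.28731233 0.105     ]]
base rect ((504.0325012207031, -44.01030731201172), (146.6829376220703, 150.86807250976562), 21.379898071289062) ((325.29937744140625, 179.1840362548828), (75.17680358886719, 77.32543182373047), 69.27444458007812)
((326.9152526855469, 178.00439453125), (37.98073196411133, 38.952152252197266), 88.6735610961914) ((245.61158752441406, 158.10035705566406), (26.860334396362305, 34.8698844909668), 87.89788055419922)
cup centre tri [ 0.50601395 -0.04645961  0.06023954] onz .0735 [[ 0.50444776 -0.04434897  0.0735    ]]
side drift bbox (223, 231, 21, 51)
proj of drift foot/top [[230.55322058 236.22970371]] [[13, 163, 117], [14, 177, 111], [13, 165, 82], [14, 158, 79]]
```

```bash
cat >> h.py <<'E'
from scipy.spatial.transform import Rotation as R
def delta(pos,yaw):
    """tool-frame rotvec (deg) and shift to reach pos with tool down, tool x at yaw deg"""
    o=ctrl.get_obs(); A=R.from_rotvec(o["eef_rot"]); c,s=np.cos(np.radians(yaw)),np.sin(np.radians(yaw))
    B=R.from_matrix(np.array([[c,s,0],[s,-c,0],[0,0,-1]]))
    print(np.round((A.inv()*B).as_rotvec(degrees=True),1), np.round(A.inv().apply(np.array(pos)-o["tool_pos"]),4))
E
python3 -c "
from h import *
delta([.4937,.2131,.2],102)"
```

```text
[ -0.   -0.1 -78.4] [ 0.5377 -0.5474  0.0316]
```

Request:
arm_command --steps '[[[0,-0.1,-78.4,0.5377,-0.5474,0.0316,1],[0,-0.1,-78.4,0.5377,-0.5474,0.0316,1],[0,-0.1,-78.4,0.5377,-0.5474,0.0316,1],[0,-0.1,-78.4,0.5377,-0.5474,0.0316,1],[0,-0.1,-78.4,0.5377,-0.5474,0.0316,1],[0,-0.1,-78.4,0.5377,-0.5474,0.0316,1],[0,-0.1,-78.4,0.5377,-0.5474,0.0316,1],[0,-0.1,-78.4,0.5377,-0.5474,0.0316,1],[0,-0.1,-78.4,0.5377,-0.5474,0.0316,1],[0,-0.1,-78.4,0.5377,-0.5474,0.0316,1],[0,-0.1,-78.4,0.5377,-0.5474,0.0316,1],[0,-0.1,-78.4,0.5377,-0.5474,0.0316,1]]]'

```text
t: 1.6
tool_pos: [0.4877, 0.1982, 0.2002]
eef_rot: [1.977, 2.441, -0.003]
contact_force: [1.8, -0.6, 0.6]
opening: 0.0852
grasp_force: 0.0
```

Run:
```python
from h import *
delta([.4937,.2131,.2],102)
c=imaging.calibration("wrist"); im=imaging.capture("wrist"); cv2.imwrite("pics/w1.png",im[:,:,::-1])
print(np.round(c["world_from_camera"],3).tolist(),c["fovy"]); o=ctrl.get_obs(); print(np.round(o["tool_pos"],4),np.round(o["joint_velocities"],3))
print(proj(c,[[.4937,.2131,.105]]))
```

```text
[-0.1  0.1  0. ] [0.0133 0.009  0.0002]
[[0.978, 0.201, 0.056, 0.473], [0.209, -0.939, -0.275, 0.268], [-0.002, 0.28, -0.96, 0.343], [0.0, 0.0, 0.0, 1.0]] 62.46414166083195
[0.4889 0.2038 0.1995] [-0.099 -0.059  0.118 -0.019 -0.024 -0.162]
[[268.29302768 180.56117339]]
```

View pics/w1.png

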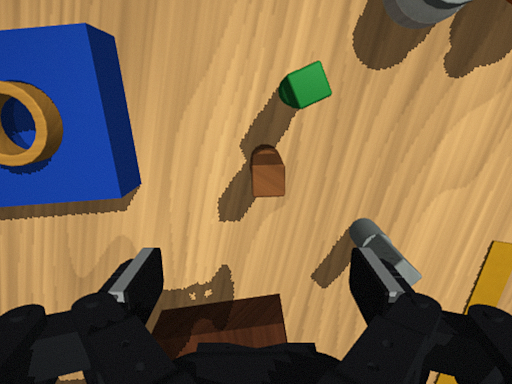

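The wrist view shows the wooden drift's top face at (268,182), where it was predicted. The green drift is at (312,85), the steel one at (385,250) and the blue base at left. I'll refine the drift's yaw and position from this picture.

Run:
```python
from h import *
c=imaging.calibration("wrist"); im=imaging.capture("wrist")[:,:,::-1].copy(); print(ctrl.get_obs()["tool_pos"])
h=cv2.cvtColor(im,cv2.COLOR_BGR2HSV).astype(int); u,v=map(int,proj(c,[[.4937,.2131,.105]])[0]); print(u,v,h[v-30:v+24:6,u].tolist())
vals=h[v,u]
m=np.zeros(h.shape[:2],bool); sub=h[v-40:v+40,u-40:u+40]; m[v-40:v+40,u-40:u+40]=(abs(sub[...,2]-vals[2])<25)&(sub[...,1]>140)
k=big(m); P=onz(c,k[:,0],.105); print(cv2.boundingRect(k),cv2.minAreaRect((P[:,:2]*1000).astype(np.float32)))
delta([.4937,.2131,.2],102)
```

```text
[0.48790897 0.20058026 0.19937901]
265 187 [[14, 177, 128], [12, 168, 76], [13, 169, 80], [13, 175, 131], [12, 176, 133], [13, 177, 127], [14, 174, 139], [13, 173, 140], [18, 129, 206]]
(249, 171, 33, 34) ((493.82421875, 212.98240661621094), (24.441112518310547, 25.862911224365234), 13.832764625549316)
[-0.1  0.   0.3] [ 0.011   0.0083 -0.0006]
```

Request:
arm_command --steps '[[[0,0,-1.5,0.011,0.0083,0.03,1],[0,0,-1.5,0.011,0.0083,0.06,1],[0,0,-1.5,0.011,0.0083,0.09,1],[0,0,-1.5,0.011,0.0083,0.12,1],[0,0,-1.5,0.011,0.0083,0.14,1],[0,0,-1.5,0.011,0.0083,0.1454,1],[0,0,-1.5,0.011,0.0083,0.1454,1],[0,0,-1.5,0.011,0.0083,0.1454,0],[0,0,-1.5,0.011,0.0083,0.1454,0],[0,0,-1.5,0.011,0.0083,0.1454,0],[0,0,-1.5,0.011,0.0083,0.1454,0],[0,0,-1.5,0.011,0.0083,0.1454,0]]]' --grip_force 80

```text
t: 3.2
tool_pos: [0.4932, 0.2084, 0.0553]
eef_rot: [1.945, 2.467, -0.002]
contact_force: [-1.0, -0.2, 2.7]
opening: 0.0252
grasp_force: 79.1
```

Request:
arm_command --steps '[[[0,0,0,0,0,-0.05,0],[0,0,0,0,0,-0.1,0],[0,0,0,-0.05,-0.01,-0.1,0],[0,0,0,-0.1,-0.02,-0.1,0],[0,0,0,-0.15,-0.03,-0.1,0],[0,0,0,-0.2,-0.04,-0.1,0],[0,0,0,-0.24,-0.0475,-0.1,0],[0,0,0,-0.2526,-0.0498,-0.1,0],[0,0,0,-0.2526,-0.0498,-0.1,0],[0,0,0,-0.2526,-0.0498,-0.1,0],[0,0,0,-0.2526,-0.0498,-0.1,0]]]'

```text
t: 4.58
tool_pos: [0.5036, -0.0477, 0.1554]
eef_rot: [1.943, 2.468, -0.002]
contact_force: [-0.0, 0.0, -0.1]
opening: 0.0253
grasp_force: 79.1
```

Run:
```python
from h import *
for n in("side","wrist"):
    im=imaging.capture(n)[:,:,::-1]
    im= cv2.resize(im[60:240,130:390],None,fx=3,fy=3,interpolation=cv2.INTER_CUBIC) if n=="side" else im
    cv2.imwrite(f"pics/{n}2.png",im)
o=ctrl.get_obs(); print({k:np.round(o[k],4) for k in("t","tool_pos","eef_rot","contact_force","joint_velocities")})
```

```text
{'t': np.float64(4.675), 'tool_pos': array([ 0.5037, -0.048 ,  0.1554]), 'eef_rot': array([ 1.9435e+00,  2.4680e+00, -2.4000e-03]), 'contact_force': array([-0.0397, -0.9986, -1.5645]), 'joint_velocities': array([-0.0077,  0.0014, -0.001 , -0.0008,  0.0006, -0.0004])}
```

View pics/side2.png

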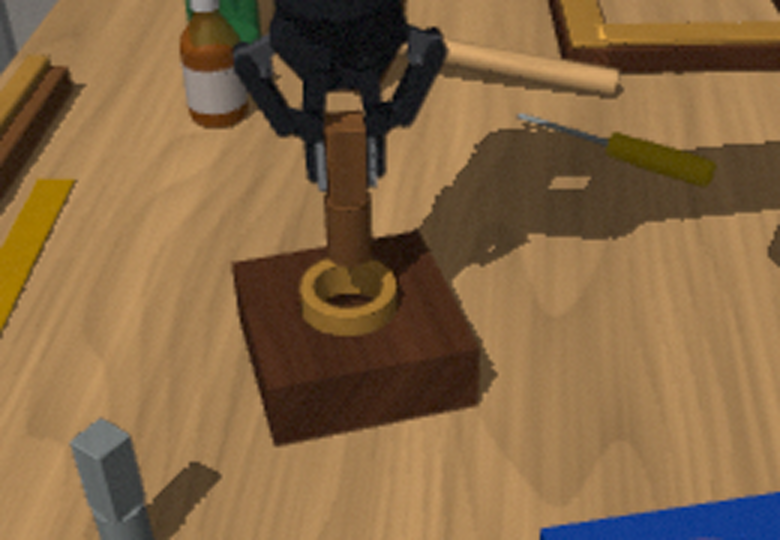

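View pics/wrist2.png

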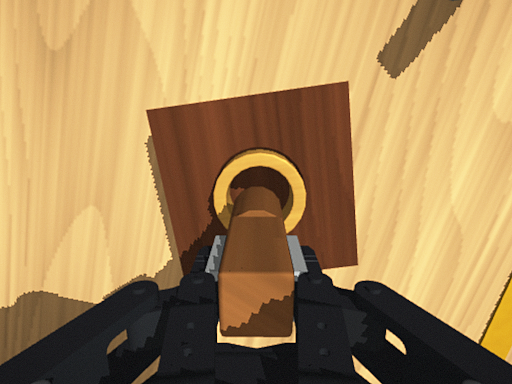

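Side crop: the drift is upright in the grip, with its foot above the ring (at about 350,290 in the crop). Wrist view: ring centre near (259,196), base top corners near (148,110), (348,82) and (357,265). I'll cross-check the cup centre from these.

Run:
```python
from h import *
c=imaging.calibration("wrist")
P=onz(c,[(148,110),(348,82),(357,265)],.055); print(np.round(P,4), (P[0]+P[2])/2, np.linalg.norm(P[0]-P[1]),np.linalg.norm(P[1]-P[2]))
im=cv2.imread("pics/wrist2.png"); h=cv2.cvtColor(im,cv2.COLOR_BGR2HSV).astype(int)
m=np.zeros(h.shape[:2],bool); s=h[140:240,200:320]; m[140:240,200:320]=(s[...,0]>=16)&(s[...,1]>150)&(s[...,2]>100)
k=big(m)[:,0]; print(cv2.boundingRect(k))
# upper outer boundary: topmost px per column -> rays onto rim plane, circle fit
hull=cv2.convexHull(k)[:,0]; 
for z in (.070,.073,.076):
    Q=onz(c,hull[hull[:,1]<200],z)[:,:2]; A=np.c_[2*Q,np.ones(len(Q))]; x=np.linalg.lstsq(A,(Q**2).sum(1),rcond=None)[0]; print(z,x[:2],np.sqrt(x[2]+x[:2]@x[:2]))
```

```text
[[ 0.4099 -0.003   0.055 ]
 [ 0.5478  0.0505  0.055 ]
 [ 0.6016 -0.0881  0.055 ]] [ 0.50575302 -0.04557085  0.055     ] 0.14792570957673476 0.14869052185995044
(213, 149, 93, 84)
0.07 [ 0.50457451 -0.04314158] 0.0341013411277759
0.073 [ 0.5043418  -0.04229628] 0.03365239775312891
0.076 [ 0.50410908 -0.04145098] 0.03320345437848056
```

Cup centre is about (0.505, -0.044), which agrees with the drift axis at (0.504, -0.043). First stroke is on the tool +x side, to a foot height of about 70 mm.

Request:
arm_command --steps '[[[0,0,0,0.032,0,0.01,0],[0,0,0,0.032,0,0.018,0],[0,0,0,0.032,0,0.022,0],[0,0,0,0.032,0,0.024,0],[0,0,0,0.032,0,0.026,0],[0,0,0,0.032,0,0.028,0],[0,0,0,0.032,0,0.03,0],[0,0,0,0.032,0,0.03,0]]]' --grip_force 90

```text
t: 5.68
tool_pos: [0.4964, -0.0178, 0.1255]
eef_rot: [1.945, 2.466, -0.002]
contact_force: [-0.1, -1.1, 1.4]
opening: 0.0251
grasp_force: 89.0
```

Request:
arm_command --steps '[[[0,0,0,0,0,-0.015,0],[0,0,0,-0.03,0,-0.015,0],[0,0,0,-0.064,0,-0.015,0],[0,0,0,-0.064,0,-0.012,0],[0,0,0,-0.064,0,-0.009,0],[0,0,0,-0.064,0,-0.006,0],[0,0,0,-0.064,0,-0.004,0],[0,0,0,-0.064,0,-0.002,0],[0,0,0,-0.064,0,0,0],[0,0,0,-0.064,0,0,0]]]'

```text
t: 6.92
tool_pos: [0.5112, -0.0798, 0.1255]
eef_rot: [1.945, 2.467, -0.002]
contact_force: [-0.7, 1.2, 1.1]
opening: 0.0249
grasp_force: 89.1
```

Request:
arm_command --steps '[[[0,0,0,0,0,-0.015,0],[0,0,0,0.032,0.032,-0.015,0],[0,0,0,0.032,0.032,-0.015,0],[0,0,0,0.032,0.032,-0.012,0],[0,0,0,0.032,0.032,-0.009,0],[0,0,0,0.032,0.032,-0.006,0],[0,0,0,0.032,0.032,-0.004,0],[0,0,0,0.032,0.032,-0.002,0],[0,0,0,0.032,0.032,0,0],[0,0,0,0.032,0.032,0,0]]]'

```text
t: 8.18
tool_pos: [0.5348, -0.0414, 0.1255]
eef_rot: [1.945, 2.467, -0.003]
contact_force: [-0.8, -0.7, -0.3]
opening: 0.0253
grasp_force: 89.1
```

Request:
arm_command --steps '[[[0,0,0,0,0,-0.015,0],[0,0,0,0,-0.03,-0.015,0],[0,0,0,0,-0.064,-0.015,0],[0,0,0,0,-0.064,-0.012,0],[0,0,0,0,-0.064,-0.009,0],[0,0,0,0,-0.064,-0.006,0],[0,0,0,0,-0.064,-0.004,0],[0,0,0,0,-0.064,-0.002,0],[0,0,0,0,-0.064,0,0],[0,0,0,0,-0.064,0,0]]]'

```text
t: 9.43
tool_pos: [0.4727, -0.0562, 0.1255]
eef_rot: [1.945, 2.467, -0.002]
contact_force: [0.5, -0.5, -0.3]
opening: 0.0251
grasp_force: 88.9
```

Run:
```python
from h import *
im=imaging.capture("side")[:,:,::-1]
cv2.imwrite("pics/side3.png",cv2.resize(im[100:220,180:320],None,fx=5,fy=5,interpolation=cv2.INTER_CUBIC))
```

```text
(no output)
```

View pics/side3.png

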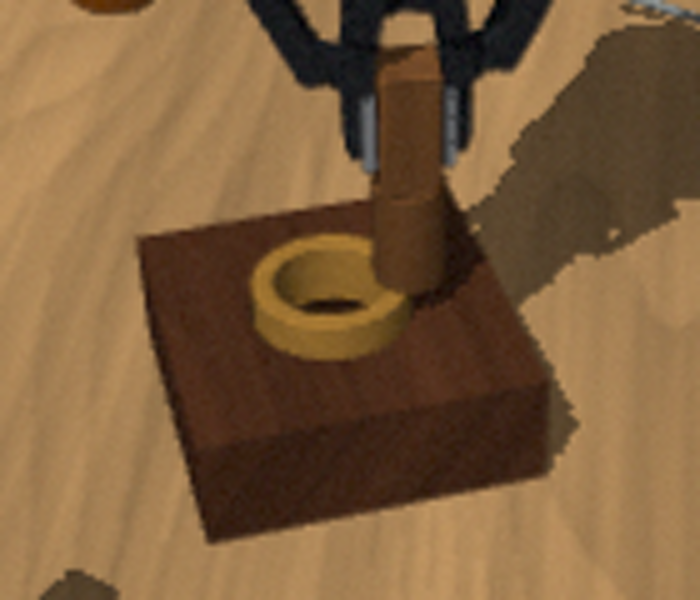

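The cup is level at about 15 mm proud, with the drift's foot on its rim at (405,285) in the crop. I'll continue with alternating 3.5 mm strokes.

Request:
arm_command --steps '[[[0,0,0,0,0,-0.012,0],[0,0,0,0,0.03,-0.012,0],[0,0,0,0,0.064,-0.012,0],[0,0,0,0,0.064,-0.009,0],[0,0,0,0,0.064,-0.004,0],[0,0,0,0,0.064,-0.001,0],[0,0,0,0,0.064,0.001,0],[0,0,0,0,0.064,0.003,0],[0,0,0,0,0.064,0.0035,0]]]'

```text
t: 10.6
tool_pos: [0.5346, -0.0414, 0.122]
eef_rot: [1.945, 2.467, -0.003]
contact_force: [-1.3, 0.0, 2.6]
opening: 0.0254
grasp_force: 89.6
```

Request:
arm_command --steps '[[[0,0,0,0,0,-0.012,0],[0,0,0,0,-0.03,-0.012,0],[0,0,0,0,-0.064,-0.012,0],[0,0,0,0,-0.064,-0.009,0],[0,0,0,0,-0.064,-0.006,0],[0,0,0,0,-0.064,-0.004,0],[0,0,0,0,-0.064,-0.002,0],[0,0,0,0,-0.064,0,0],[0,0,0,0,-0.064,0,0]]]'

```text
t: 11.72
tool_pos: [0.473, -0.0563, 0.1219]
eef_rot: [1.944, 2.466, -0.002]
contact_force: [1.4, 0.2, 1.9]
opening: 0.0249
grasp_force: 89.2
```

Request:
arm_command --steps '[[[0,0,0,0,0,-0.012,0],[0,0,0,0.032,0.032,-0.012,0],[0,0,0,0.032,0.032,-0.012,0],[0,0,0,0.032,0.032,-0.009,0],[0,0,0,0.032,0.032,-0.004,0],[0,0,0,0.032,0.032,-0.001,0],[0,0,0,0.032,0.032,0.001,0],[0,0,0,0.032,0.032,0.003,0],[0,0,0,0.032,0.032,0.0035,0]]]'

```text
t: 12.85
tool_pos: [0.4962, -0.0178, 0.1184]
eef_rot: [1.945, 2.467, -0.003]
contact_force: [-2.4, -1.2, 3.4]
opening: 0.025
grasp_force: 89.7
```

Request:
arm_command --steps '[[[0,0,0,0,0,-0.012,0],[0,0,0,-0.03,0,-0.012,0],[0,0,0,-0.064,0,-0.012,0],[0,0,0,-0.064,0,-0.009,0],[0,0,0,-0.064,0,-0.006,0],[0,0,0,-0.064,0,-0.004,0],[0,0,0,-0.064,0,-0.002,0],[0,0,0,-0.064,0,0,0],[0,0,0,-0.064,0,0,0]]]'

```text
t: 13.98
tool_pos: [0.5112, -0.0796, 0.1184]
eef_rot: [1.945, 2.467, -0.002]
contact_force: [-0.0, 1.4, 0.7]
opening: 0.0251
grasp_force: 89.3
```

Request:
arm_command --steps '[[[0,0,0,0,0,-0.012,0],[0,0,0,0.032,0.032,-0.012,0],[0,0,0,0.032,0.032,-0.012,0],[0,0,0,0.032,0.032,-0.009,0],[0,0,0,0.032,0.032,-0.004,0],[0,0,0,0.032,0.032,-0.001,0],[0,0,0,0.032,0.032,0.001,0],[0,0,0,0.032,0.032,0.003,0],[0,0,0,0.032,0.032,0.0035,0]]]'

```text
t: 15.1
tool_pos: [0.5348, -0.0415, 0.1149]
eef_rot: [1.945, 2.467, -0.003]
contact_force: [-1.6, -1.4, 3.5]
opening: 0.0249
grasp_force: 89.7
```

Request:
arm_command --steps '[[[0,0,0,0,0,-0.012,0],[0,0,0,0,-0.03,-0.012,0],[0,0,0,0,-0.064,-0.012,0],[0,0,0,0,-0.064,-0.009,0],[0,0,0,0,-0.064,-0.006,0],[0,0,0,0,-0.064,-0.004,0],[0,0,0,0,-0.064,-0.002,0],[0,0,0,0,-0.064,0,0],[0,0,0,0,-0.064,0,0]]]'

```text
t: 16.23
tool_pos: [0.473, -0.0563, 0.1149]
eef_rot: [1.945, 2.466, -0.002]
contact_force: [1.5, 0.3, 1.0]
opening: 0.0252
grasp_force: 89.3
```

Request:
arm_command --steps '[[[0,0,0,0,0,-0.012,0],[0,0,0,0.032,0.032,-0.012,0],[0,0,0,0.032,0.032,-0.012,0],[0,0,0,0.032,0.032,-0.009,0],[0,0,0,0.032,0.032,-0.004,0],[0,0,0,0.032,0.032,-0.001,0],[0,0,0,0.032,0.032,0.001,0],[0,0,0,0.032,0.032,0.0025,0],[0,0,0,0.032,0.032,0.003,0]]]'

```text
t: 17.35
tool_pos: [0.4962, -0.0178, 0.1119]
eef_rot: [1.945, 2.467, -0.003]
contact_force: [-2.2, -1.0, 2.9]
opening: 0.0252
grasp_force: 89.7
```

Request:
arm_command --steps '[[[0,0,0,0,0,-0.012,0],[0,0,0,-0.03,0,-0.012,0],[0,0,0,-0.064,0,-0.012,0],[0,0,0,-0.064,0,-0.009,0],[0,0,0,-0.064,0,-0.006,0],[0,0,0,-0.064,0,-0.004,0],[0,0,0,-0.064,0,-0.002,0],[0,0,0,-0.064,0,0,0],[0,0,0,-0.064,0,0,0]]]'

```text
t: 18.48
tool_pos: [0.5111, -0.0796, 0.1119]
eef_rot: [1.945, 2.467, -0.002]
contact_force: [-0.6, 1.5, 0.8]
opening: 0.0248
grasp_force: 89.3
```

Now the final strokes, each going down until the foot lands on the base top, shown by a force rise.

Request:
arm_command --steps '[[[0,0,0,0,0,-0.012,0],[0,0,0,0.032,0.032,-0.012,0],[0,0,0,0.032,0.032,-0.012,0],[0,0,0,0.032,0.032,-0.008,0],[0,0,0,0.032,0.032,-0.004,0],[0,0,0,0.032,0.032,-0.001,0],[0,0,0,0.032,0.032,0.0005,0],[0,0,0,0.032,0.032,0.0012,0],[0,0,0,0.032,0.032,0.0017,0],[0,0,0,0.032,0.032,0.002,0],[0,0,0,0.032,0.032,0.002,0]]]'

```text
t: 19.85
tool_pos: [0.5348, -0.0415, 0.1103]
eef_rot: [1.944, 2.466, -0.003]
contact_force: [-2.6, -1.9, 5.5]
opening: 0.0251
grasp_force: 90.0
```

Request:
arm_command --steps '[[[0,0,0,0,0,0.0003,0],[0,0,0,0,0,0.0006,0],[0,0,0,0,0,0.0006,0]]]'

```text
t: 20.23
tool_pos: [0.5349, -0.0415, 0.1102]
eef_rot: [1.944, 2.466, -0.003]
contact_force: [-4.5, -1.8, 11.3]
opening: 0.0251
grasp_force: 90.7
```

It has landed (z stays at 0.1102 while the force rises to 11 N). Next is the opposite side, then the other pair.

Request:
arm_command --steps '[[[0,0,0,0,0,-0.012,0],[0,0,0,0,-0.03,-0.012,0],[0,0,0,0,-0.064,-0.012,0],[0,0,0,0,-0.064,-0.009,0],[0,0,0,0,-0.064,-0.006,0],[0,0,0,0,-0.064,-0.004,0],[0,0,0,0,-0.064,-0.0025,0],[0,0,0,0,-0.064,-0.0015,0],[0,0,0,0,-0.064,-0.0008,0],[0,0,0,0,-0.064,-0.0003,0],[0,0,0,0,-0.064,0,0],[0,0,0,0,-0.064,0,0]]]'

```text
t: 21.72
tool_pos: [0.4731, -0.0563, 0.1103]
eef_rot: [1.944, 2.465, -0.001]
contact_force: [-0.5, 0.8, 11.4]
opening: 0.0249
grasp_force: 90.9
```

Request:
arm_command --steps '[[[0,0,0,0,0,-0.012,0],[0,0,0,0.032,0.032,-0.012,0],[0,0,0,0.032,0.032,-0.012,0],[0,0,0,0.032,0.032,-0.008,0],[0,0,0,0.032,0.032,-0.005,0],[0,0,0,0.032,0.032,-0.003,0],[0,0,0,0.032,0.032,-0.0015,0],[0,0,0,0.032,0.032,-0.0007,0],[0,0,0,0.032,0.032,-0.0003,0],[0,0,0,0.032,0.032,0,0],[0,0,0,0.032,0.032,0,0]]]'

```text
t: 23.1
tool_pos: [0.4961, -0.018, 0.1103]
eef_rot: [1.944, 2.466, -0.003]
contact_force: [-4.0, -2.8, 12.4]
opening: 0.025
grasp_force: 90.8
```

Request:
arm_command --steps '[[[0,0,0,0,0,-0.012,0],[0,0,0,-0.03,0,-0.012,0],[0,0,0,-0.064,0,-0.012,0],[0,0,0,-0.064,0,-0.009,0],[0,0,0,-0.064,0,-0.006,0],[0,0,0,-0.064,0,-0.004,0],[0,0,0,-0.064,0,-0.0025,0],[0,0,0,-0.064,0,-0.0015,0],[0,0,0,-0.064,0,-0.0008,0],[0,0,0,-0.064,0,-0.0003,0],[0,0,0,-0.064,0,0,0],[0,0,0,-0.064,0,0,0]]]'

```text
t: 24.6
tool_pos: [0.5112, -0.0798, 0.1102]
eef_rot: [1.944, 2.466, -0.002]
contact_force: [-2.6, 1.8, 9.2]
opening: 0.0253
grasp_force: 90.5
```

All four sides landed. One quick confirming round follows at a slightly smaller radius, starting with the y pair.

Request:
arm_command --steps '[[[0,0,0,0,0,-0.008,0],[0,0,0,0.032,0.028,-0.008,0],[0,0,0,0.032,0.028,-0.008,0],[0,0,0,0.032,0.028,-0.004,0],[0,0,0,0.032,0.028,-0.002,0],[0,0,0,0.032,0.028,-0.0007,0],[0,0,0,0.032,0.028,0.0002,0],[0,0,0,0.032,0.028,0.0002,0]]]'

```text
t: 25.6
tool_pos: [0.5306, -0.0429, 0.1102]
eef_rot: [1.945, 2.466, -0.003]
contact_force: [-4.6, -0.4, 11.5]
opening: 0.0248
grasp_force: 90.9
```

Request:
arm_command --steps '[[[0,0,0,0,0,-0.008,0],[0,0,0,0,-0.056,-0.008,0],[0,0,0,0,-0.056,-0.008,0],[0,0,0,0,-0.056,-0.004,0],[0,0,0,0,-0.056,-0.002,0],[0,0,0,0,-0.056,-0.0007,0],[0,0,0,0,-0.056,0,0],[0,0,0,0,-0.056,0,0]]]'

```text
t: 26.6
tool_pos: [0.4773, -0.0554, 0.1102]
eef_rot: [1.943, 2.466, -0.002]
contact_force: [-2.9, 0.3, 12.8]
opening: 0.0249
grasp_force: 91.3
```

Request:
arm_command --steps '[[[0,0,0,0,0,-0.008,0],[0,0,0,0.028,0.028,-0.008,0],[0,0,0,0.028,0.028,-0.008,0],[0,0,0,0.028,0.028,-0.004,0],[0,0,0,0.028,0.028,-0.002,0],[0,0,0,0.028,0.028,-0.0007,0],[0,0,0,0.028,0.028,0,0],[0,0,0,0.028,0.028,0,0]]]'

```text
t: 27.6
tool_pos: [0.4969, -0.0221, 0.1102]
eef_rot: [1.945, 2.466, -0.003]
contact_force: [-4.5, -0.5, 12.1]
opening: 0.0249
grasp_force: 91.4
```

Request:
arm_command --steps '[[[0,0,0,0,0,-0.008,0],[0,0,0,-0.056,0,-0.008,0],[0,0,0,-0.056,0,-0.008,0],[0,0,0,-0.056,0,-0.004,0],[0,0,0,-0.056,0,-0.002,0],[0,0,0,-0.056,0,-0.0007,0],[0,0,0,-0.056,0,0,0],[0,0,0,-0.056,0,0,0]]]'

```text
t: 28.6
tool_pos: [0.5099, -0.0753, 0.1102]
eef_rot: [1.943, 2.468, -0.002]
contact_force: [-4.2, 1.7, 11.5]
opening: 0.0249
grasp_force: 91.2
```

Request:
arm_command --steps '[[[0,0,0,0,0,-0.04,0],[0,0,0,0.05,0.01,-0.04,0],[0,0,0,0.1,0.02,-0.04,0],[0,0,0,0.15,0.03,-0.04,0],[0,0,0,0.2,0.04,-0.04,0],[0,0,0,0.25,0.046,-0.04,0],[0,0,0,0.272,0.049,-0.04,0],[0,0,0,0.28,0.05,-0.04,0],[0,0,0,0.28,0.05,-0.03,0],[0,0,0,0.28,0.05,-0.02,0],[0,0,0,0.28,0.05,-0.02,0]]]'

```text
t: 29.98
tool_pos: [0.4932, 0.207, 0.1276]
eef_rot: [-1.946, -2.465, 0.005]
contact_force: [0.6, 0.1, 0.2]
opening: 0.0249
grasp_force: 89.3
```

Run:
```python
from h import *
im=imaging.capture("side")[:,:,::-1]; cv2.imwrite("pics/side4.png",cv2.resize(im[100:300,150:350],None,fx=3,fy=3,interpolation=cv2.INTER_CUBIC))
delta([.4932,.2084,.0553],103.5); o=ctrl.get_obs(); print(o["tool_pos"],o["contact_force"])
```

```text
[-0.1  0.1 -0.1] [0.0013 0.0002 0.0729]
[0.49348332 0.20722246 0.12822659] [ 0.23417746  0.50875993 -0.45235668]
```

View pics/side4.png

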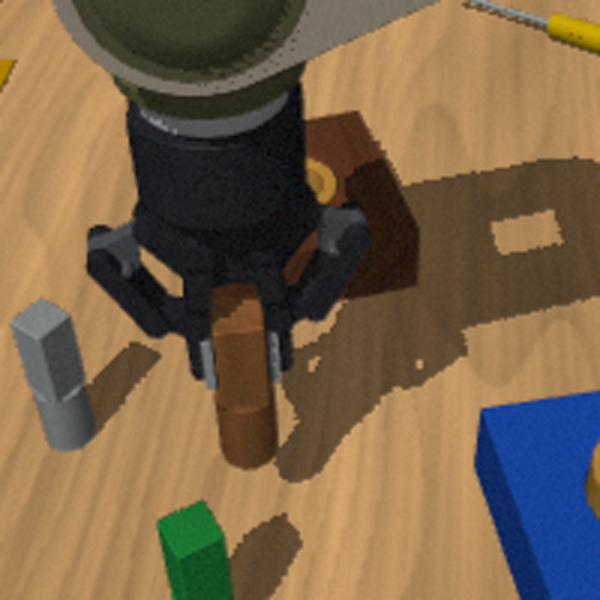

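The side crop shows the drift upright in the grip at (245,390), clear of the green and steel drifts. I'll lower it gently.

Request:
arm_command --steps '[[[0,0,0,0.0012,0,0.03,0],[0,0,0,0.0012,0,0.055,0],[0,0,0,0.0012,0,0.064,0],[0,0,0,0.0012,0,0.069,0],[0,0,0,0.0012,0,0.071,0],[0,0,0,0.0012,0,0.072,0],[0,0,0,0.0012,0,0.0726,0],[0,0,0,0.0012,0,0.0726,0]]]'

```text
t: 31.02
tool_pos: [0.4932, 0.209, 0.0563]
eef_rot: [1.945, 2.467, -0.002]
contact_force: [0.0, 0.5, -1.4]
opening: 0.0249
grasp_force: 89.2
```

Request:
arm_command --steps '[[[0,0,0,0,0,0.0004,0],[0,0,0,0,0,0.0008,0],[0,0,0,0,0,0.0011,0],[0,0,0,0,0,0.0011,0]]]'

```text
t: 31.52
tool_pos: [0.4932, 0.209, 0.0553]
eef_rot: [1.945, 2.467, -0.002]
contact_force: [-0.7, -1.2, 4.3]
opening: 0.0249
grasp_force: 90.1
```

The foot is on the bench (4.3 N), so I'll release it and rise straight up.

Request:
arm_command --steps '[[[0,0,0,0,0,0,0.3],[0,0,0,0,0,0,0.6],[0,0,0,0,0,0,1],[0,0,0,0,0,0,1],[0,0,0,0,0,0,1],[0,0,0,0,0,-0.02,1],[0,0,0,0,0,-0.05,1],[0,0,0,0,0,-0.09,1],[0,0,0,0,0,-0.13,1],[0,0,0,0,0,-0.17,1],[0,0,0,0,0,-0.2,1],[0,0,0,0,0,-0.2,1]]]'

```text
t: 33.02
tool_pos: [0.4939, 0.2094, 0.257]
eef_rot: [1.943, 2.465, 0.003]
contact_force: [-1.1, -0.1, 0.1]
opening: 0.0857
grasp_force: 0.0
```

Run:
```python
from h import *
im=imaging.capture("side")[:,:,::-1]; t=imaging.capture("top")[:,:,::-1]
a=cv2.resize(im[110:330,150:330],(400,489),interpolation=cv2.INTER_CUBIC); b=cv2.resize(t[120:240,250:390],(400,343),interpolation=cv2.INTER_CUBIC)
o=np.zeros((489,800,3),np.uint8); o[:,:400]=a; o[:343,400:]=b; cv2.imwrite("pics/fin.png",o); print(ctrl.get_obs()["tool_pos"])
```

```text
[0.49297585 0.20921874 0.25429106]
```

View pics/fin.png

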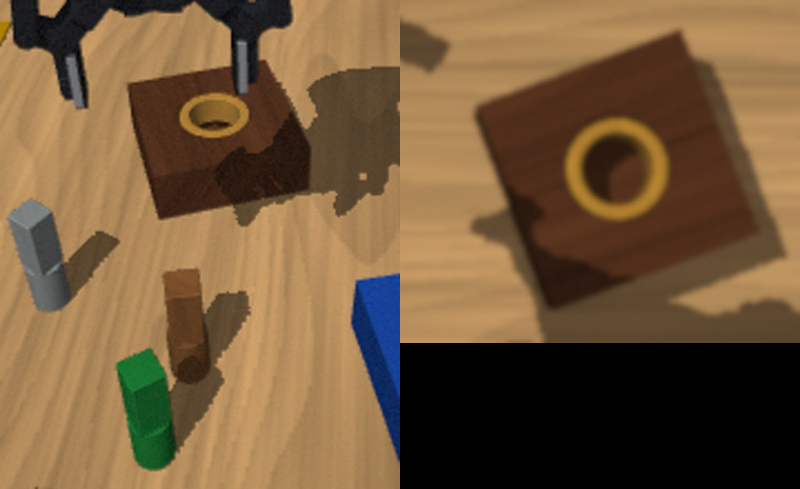

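The cup is flush in the base, at (213,115) on the left and (617,168) on the right. The wooden drift stands upright at (187,325), and the steel and green drifts are where they were. Handing in.

```bash
python3 -c "
from bench import finish_job
print(finish_job())"
```

```text
the job is handed in; nothing more can be done
None
```

Job handed in at about 33 s: the brass cup is flush with the walnut base as far as the landing forces and pictures show, the wooden drift stands upright and released at its starting spot clear of the base, and the steel drift was left alone.

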